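Free the seized latch and take the spark screen out for cleaning

ROBOT

A 6-joint arm with a two-finger parallel gripper is mounted at the origin on the work surface. World frame = base frame: x ahead of the robot, y to its left, z up, the work surface at z = 0. Lengths are in m, angles in degrees, forces in N, time in s.
With the tool pointing down it reaches from about 0.35 to 0.875 m from the base axis. Payload 4.2 kg.
Tool frame: the origin (TCP) lies between the finger pads; the fingertips stand 17 mm ahead of it and the grasp point (between the pads) lies 2 mm behind it; z points along the fingers, y is the line along which they close (so a half turn about z gives the same grasp; the last joint's range is limited). The gripper opens to 87 mm and grips with 3 to 60 N. Pads are 19 mm wide; open, the fingers measure 117 mm over their backs; the gripper's body (75 mm by 190 mm) begins 51 mm behind the grasp point.
Start: joints at [-52.219, 22.042, 0.453, 0, -68.411, -14.817], TCP at [0.244, -0.575, 0.218] pointing down, gripper open.
Joint ranges: [-179.83, 179.83], [-69.29, 118.12], [-61.27, 80.66], [-181.25, 117.63], [-171.15, -9.14], [-177.46, 177.46]. Speed limits (degrees/s): [159.86, 159.86, 180, 180, 180, 180].

INTERFACE

Orientations are given as a 3x3 rotation matrix whose columns are the frame's x, y, z axes.
In Python, from station import sense, capture, r, masks_of gives the robot as it stands.
- The arm moves only by the tool apply_moves, never from a script. Its argument "steps" is a list that holds one entry, the list of rows, each a list of 7 numbers: the opening, from 0 (shut) to 1 (fully open), then the shift along the tool's x, y, z in mm, then the turn, a rotation vector about the tool's x, y, z in rad. A call has 1 to 12 rows; each row shifts and turns the commanded pose from where the row before left it, along the tool's axes as they then stand; what a row does not reach is not made up. A row lasts 1/8 s, in which the tool goes at most 62.5 mm and 10.7 degrees, less where a joint would pass 70% of its speed; a pose out of reach is approached as far as the arm can. A call with a gripper value outside its range is refused whole. The fingers move at their own pace and stop on an object; the grip force is fixed at half the most. Time passes only in rows, so rows that do not move let the fingers close. It gives the time, the measured TCP pose, the force and the opening at its end, in the units of the state.
- sense(): the state, without advancing time (a new reading comes with each control period).
- capture(name): name is "scene" or "top" or "wrist"; returns a dict with "color" (400x640x3 uint8, red, green, blue), "vfov" (degrees; the focal length in pixels is half the picture's height over the tangent of half this angle, whatever the lens; pixels are square), "cx", "cy" (the principal point, pixels), "T" (4x4, takes a point from camera to world coordinates). Camera axes: x right, y down, z forward; pixel columns grow to the right and rows downward; lengths in m; the calibration is good to about 2 mm. A picture is of the moment at which its call begins. There is no depth.
- r.finish_job(): hands the job in, once; it reports no verdict.
Trained networks look in a picture, given as the dict that the camera call returned (one of the last four; its "shot" number tells which), for a name from the list of things; names that differ only in an ending like _2 or _b are one class to them, and where a whole thing is asked for, a point or a joint stands for the part that bears it (a point fixed in the world has none). Each returns a list of dicts, best first, with "confidence" (0 to 1); they miss things now and then, are a little off and sometimes report something else, mostly with a low value. They report only what shows in the picture. A call takes as long as a camera call.
- masks_of(picture, thing): "pixels" (400x640 bool, what is visible of it) and "box" ([left, top, width, height] in pixels, round what is visible of it).
The state is a dict: "time_s": time; "joints": joint angles; "joint_velocities": joint speeds; "effort": joint torques, N m; "tcp_pos": TCP position; "ee_rot": TCP orientation; "wrist_force": force on the tool from outside, world axes, zero at the start; "moment": the same for the moment, N m; "gripper_width": opening from 0.0 (shut) to 1.0 (fully open).
Only numpy, scipy, OpenCV 4.12 (cv2) and the standard library are available. Lean on these libraries where they do the work, as an engineer would, in place of code of your own. Each camera call takes 0.05 s, during which the arm holds its last target. There are 200 camera calls.

TASK

The turn latch that holds down the spark screen of the bench spark trap has seized: rock it back and forth in small arcs until it breaks free, then turn it a quarter turn anticlockwise so that its tongue is fully clear of the screen. Only then lift the screen out by its handle and set it down gently, flat and handle up, in the steel pan; do not drop it, and leave the other things on the bench where they are.

Things in the scene. Friction and masses are not known exactly. Their poses are not given: they have to be found in the camera images.
- spark_trap: Bench spark trap, fixed: box 320 (x) x 300 (y) x 150 mm high, grey below, yellow above, black hose leaving its far (+x) side. Origin: centre of its underside; z up. The seized latch stands on its flat top (the deck, 150 mm up) on the -y side of the screen, tongue over the screen; a like latch on the +y side is fixed and already turned aside. A gauge 17 mm tall stands at (118, -95) mm.
- well (a point): Centre of the screen's well in the trap's deck, at deck level, 20 mm towards -x of the box's centre; axes as the box. The well is rectangular, 185 (x) x 165 (y) mm and 14 mm deep; the screen lies in it flush with the deck.
- latch_grip (a point): Grip point of the seized latch: on its vertical axis, 31 mm above the deck; on the box at (-20, -106, 181) mm. The wing is an upright steel plate 50 mm long, 10 thick, from 16 to 42 mm above the deck; nothing wider than 10 mm above 8 mm. The frame turns with the latch: y along the wing (towards the screen when shut), x across it (the way to pinch it), z up.
- latch_tongue (a point): Middle of the latch's flat tongue tip, 48 mm from the axis along the latch's y, 4.5 mm above the deck. The tongue is 20 mm wide and 4 mm thick, points the same way as the wing, and lies 22 mm over the screen's edge when shut. A round boss 24 mm across, 8 mm tall, lies under the wing.
- latch (a joint): Latch angle, rad, anticlockwise from above; near 0 at first. Stiff (0.1 N m); stays where left. Seized: firm stops at 0.05 and -0.14; force does not help. Turned clockwise to -0.14, it then goes back to a stop at 0.22, then clockwise to -0.30, then anticlockwise it is free to its end, 1.62. Carry each swing right to its stop (within 0.02). At 1.57 the tongue points to the box's -x, clear of the screen.
- screen: Spark screen: metal frame with wire mesh, 180 (x) x 160 (y) x 14 mm, 0.3 to 0.65 kg, loose in the well with 2.5 mm of play all round. Origin: centre of its underside; z up, away from the mesh towards the handle; axes parallel to the box's at the start.
- screen_handle (a point): Middle of the screen's handle, 44 mm above its underside: a straight bar 100 mm long along the screen's x, 10 x 10 mm in section, on a post at either side 45 mm from the middle; 25 mm free under the bar. Pinch it across, along y.
- pan: Open steel pan lying on the bench, loose, 1 kg: 260 (x) x 240 (y) x 36 mm high, walls and floor 4 mm thick, so 252 x 232 mm inside. Origin: centre of its underside; the screen at rest on its floor has its underside 4 mm above this.
- pipe_ring: Bystander on the spark trap's deck: short piece of pipe, 48 mm across, 34 mm tall. Origin: centre of its underside.
- pipe_offcut: Bystander: upright pipe, 60 mm across, 75 mm tall. Origin: centre of its underside.
- wire_brush: Bystander: wire brush lying bristles down, 260 mm along x, 28 wide, 38 mm high. Origin: middle, underside.
- magnet_square: Bystander: triangular magnetic welding square lying flat, 95 x 95 x 26 mm. Origin: centre, underside.
- paste_tin: Bystander: round tin, 72 mm across, 55 mm tall. Origin: centre of its underside.
- weld_coupon: Bystander: two welded flat steel bars, about 165 x 65 x 18 mm. Origin: centre, underside.

How it is judged:
By the outcome, as a careful person would: the job done as asked, in the order asked, and still so for the second after the job is handed in, with the robot touching nothing.
It also fails if it takes over 51 s, if anything falls off the work surface, if the arm or the gripper's body presses on something with over 40 N, if the wrist force passes 120 N, or if a joint passes its speed limit or range.

## Working session

There is one attempt and no reset: what is moved stays moved. The work goes in short steps, Python scripts to look and compute and a tool call to move; the robot and the scene stay as the last step left them, time stands still between calls to the robot, and variables do not carry over. Pictures are saved under pics/ and viewed, on a budget of 10 in all, crops included, one or two more only if the job needs it, and the job is handed in when it is done.

Besides the shell and the picture viewer there is one more tool, called after "Request:" by a JSON object that holds its "op" and its "data". apply_moves: Moves the arm, as the interface text tells. Its arguments: {"type":"object","properties":{"steps":{"type":"array","items":{"type":"array","items":{"type":"array","items":{"type":"number"}}}}},"required":["steps"]}

```bash
mkdir -p pics; ls; python3 - <<'E'
from station import sense, capture, r, masks_of
import cv2,numpy as np
s=sense();print({k:np.round(v,3).tolist() for k,v in s.items()})
for n in("top","scene"):
    p=capture(n);cv2.imwrite(f"pics/{n}0.png",p["color"][:,:,::-1]);print(n,p["vfov"],p["cx"],p["cy"],np.round(p["T"],4).tolist())
    for t in["spark_trap","latch_grip","screen","pan","pipe_ring"]:
        for m in masks_of(p,t)[:2]:print(t,round(m["confidence"],2),m["box"])
E
```

```text
pics
{'time_s': 0.0, 'joints': [-52.217, 22.09, 0.378, -0.03, -68.409, -14.814], 'joint_velocities': [0.127, -0.022, 0.032, 0.002, -0.029, 0.07], 'effort': [0.001, -39.066, 18.74, 4.22, 0.011, -0.0], 'tcp_pos': [0.244, -0.575, 0.217], 'ee_rot': [[-0.921, -0.39, -0.001], [-0.39, 0.921, 0.002], [0.0, 0.002, -1.0]], 'wrist_force': [-0.178, 0.215, -0.275], 'moment': [-0.041, 0.033, -0.032], 'gripper_width': 1.003}
top 53.6795445705154 315.2072449992346 202.96180151352186 [[-0.0194, -0.9854, 0.169, 0.3508], [-0.9994, 0.0143, -0.0309, -0.0251], [0.0281, -0.1695, -0.9851, 1.2653], [0.0, 0.0, 0.0, 1.0]]
spark_trap 0.96 [163.8, 39.1, 133.6, 232.5]
latch_grip 0.58 [254.7, 186.1, 22.4, 11.5]
screen 0.8 [198.8, 166.8, 76.0, 75.7]
screen 0.65 [167.5, 35.7, 131.7, 236.8]
pan 0.94 [343.7, 188.5, 91.4, 92.5]
pipe_ring 0.53 [187.6, 159.3, 19.2, 13.1]
scene 57.27281012456152 312.2265468095557 200.56777083414133 [[0.0067, 0.716, -0.6981, 1.3458], [0.9999, 0.0039, 0.0136, -0.0587], [0.0125, -0.6981, -0.7159, 0.903], [0.0, 0.0, 0.0, 1.0]]
spark_trap 0.64 [320.1, 150.0, 205.8, 247.4]
latch_grip 0.61 [342.1, 178.6, 24.1, 18.4]
screen 0.93 [346.4, 162.8, 74.7, 48.5]
pan 0.88 [195.9, 162.0, 79.9, 70.7]
pan 0.72 [130.3, 166.3, 38.1, 56.2]
pipe_ring 0.73 [420.3, 195.9, 16.8, 23.3]
pipe_ring 0.35 [343.2, 184.3, 22.4, 9.7]
```

```bash
python3 - <<'E'
import cv2
a=cv2.imread("pics/top0.png");cv2.imwrite("pics/top0c.png",cv2.resize(a[120:320,140:460],None,fx=2.5,fy=2.5,interpolation=cv2.INTER_CUBIC))
E
```

```text
(no output)
```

View pics/top0c.png

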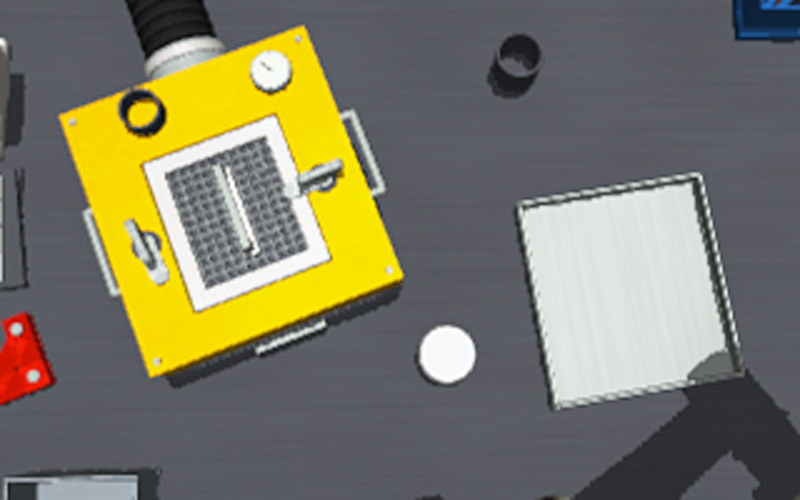

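View pics/scene0.png

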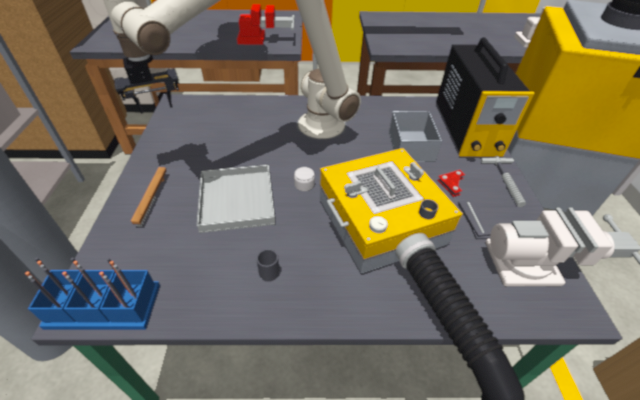

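The top crop shows the trap (yellow) with deck corners about (60,115), (303,27), (402,278) and (150,377). The shut latch is at (320,178), and the pan's rim corners are at (517,204), (703,174), (743,375) and (553,409). The scene view agrees with this layout. Next I fit poses to these points.

```bash
cat > h.py <<'E'
import numpy as np,cv2
from scipy.optimize import least_squares
def foc(p): return 200/np.tan(np.radians(p["vfov"]/2))
def proj(p,P):
    T=np.array(p["T"]);q=(np.asarray(P)-T[:3,3])@T[:3,:3];f=foc(p)
    return np.c_[p["cx"]+f*q[:,0]/q[:,2],p["cy"]+f*q[:,1]/q[:,2]]
def place(v,L,dz=0):
    c,s=np.cos(v[2]),np.sin(v[2]);L=np.asarray(L,float)
    return np.c_[v[0]+c*L[:,0]-s*L[:,1],v[1]+s*L[:,0]+c*L[:,1],L[:,2]+dz]
def fit(p,L,uv,v0):
    o=least_squares(lambda v:(proj(p,place(v,L))-uv).ravel(),v0)
    return o.x,np.abs(o.fun).max()
def rect(hx,hy,z,cx=0):return [[cx+hx,hy,z],[cx+hx,-hy,z],[cx-hx,-hy,z],[cx-hx,hy,z]]
E
python3 - <<'E'
from h import *
from station import *
p=capture("top")
c=lambda a:np.array(a)/2.5+[140,120]-[.3,.3]
b,e=fit(p,rect(.16,.15,.15),c([(60,115),(303,27),(402,278),(150,377)]),[.6,.1,.37]);print("box deck",b,e)
w,e=fit(p,rect(.09,.08,.15,-.02),c([(142,163),(275,115),(330,258),(196,311)]),b);print("via screen",w,e)
q,e=fit(p,rect(.13,.12,.036),c([(517,204),(703,174),(743,375),(553,409)]),[.5,-.25,.15]);print("pan",q,e)
print("latch",place(w,[[-.02,-.106,.181]]),"well",place(w,[[-.02,0,.15]]))
E
```

```text
box deck [0.55968302 0.17881882 0.35844605] 0.43607080220019157
via screen [0.56117958 0.17811498 0.36101818] 0.36716717829762047
pan [ 0.45594386 -0.30015261  0.14172658] 0.8053258514900676
latch [[0.57991088 0.07188345 0.181     ]] well [[0.54246882 0.17105044 0.15      ]]
```

Request:
{"op": "apply_moves", "data": {"steps": [[[1, -46.8, 38.7, -5.2, 0, 0, 0], [1, -46.8, 38.7, -5.2, 0, 0, 0], [1, -46.8, 38.7, -5.2, 0, 0, 0], [1, -46.8, 38.7, -5.2, 0, 0, 0], [1, -46.8, 38.7, -5.2, 0, 0, 0], [1, -46.8, 38.7, -5.2, 0, 0, 0], [1, -46.8, 38.7, -5.2, 0, 0, 0], [1, -46.8, 38.7, -5.2, 0, 0, 0], [1, -46.8, 38.7, -5.2, 0, 0, 0], [1, -46.8, 38.7, -5.2, 0, 0, 0], [1, -46.8, 38.7, -5.2, 0, 0, 0], [1, -46.8, 38.7, -5.2, 0, 0, 0]]]}}

```text
time_s: 2.15
tcp_pos: [0.5804, 0.0732, 0.2808]
ee_rot: [[-0.921, -0.39, 0.001], [-0.39, 0.921, 0.0], [-0.001, -0.0, -1.0]]
wrist_force: [1.1, -0.4, 0.1]
gripper_width: 1.002
```

Request:
{"op": "apply_moves", "data": {"steps": [[[1, 0, 0, 0, 0, 0, -0.17], [1, 0, 0, 0, 0, 0, -0.17], [1, 0, 0, 0, 0, 0, -0.17], [1, 0, 0, 0, 0, 0, -0.17], [1, 0, 0, 0, 0, 0, -0.17], [1, 0, 0, 0, 0, 0, -0.17], [1, 0, 0, 0, 0, 0, -0.17], [1, 0, 0, 0, 0, 0, -0.17], [1, 0, 0, 0, 0, 0, -0.17], [1, 0, 0, 0, 0, 0, 0], [1, 0, 0, 0, 0, 0, 0]]]}}

```text
time_s: 3.52
tcp_pos: [0.5797, 0.0713, 0.2803]
ee_rot: [[0.35, -0.937, 0.0], [-0.937, -0.35, 0.0], [-0.0, -0.0, -1.0]]
wrist_force: [-0.3, -0.6, -0.7]
gripper_width: 0.999
```

```bash
python3 - <<'E'
from h import *
from station import *
print(sense()["joints"])
p=capture("wrist");im=p["color"][:,:,::-1].copy()
w=[.56118,.17811,.361]
for n,L in dict(wing=rect(.005,.025,.042),):0
E
python3 - <<'E'
from h import *
from station import *
p=capture("wrist");im=cv2.resize(p["color"][:,:,::-1],(800,500))
w=[.5605,.1785,.36]
def dr(L,col):
    for u in proj(p,place(w,L)):
        u=(u+.5)*1.25-.5
        if abs(u).max()<2000: cv2.circle(im,(int(u[0]),int(u[1])),2,col,-1)
dr([[x-.02,y-.106,.192] for x in(-.005,.005) for y in(-.025,.025)],(255,0,0))
dr(rect(.09,.08,.15,-.02),(0,0,255)); dr([[-.07,0,.185],[.03,0,.185]],(0,255,0))
dr(rect(.16,.15,.15),(255,0,255));dr([[.118,-.095,.167]],(0,255,0))
cv2.imwrite("pics/w1.png",im)
E
```

```text
[ 2.28837693e+01  1.59499335e+01  5.08088191e-01 -2.13457240e-03
 -7.45570903e+01 -2.39573782e+00]Traceback (most recent call last):
  File "<stdin>", line 6, in <module>
ValueError: too many values to unpack (expected 2)
```

View pics/w1.png

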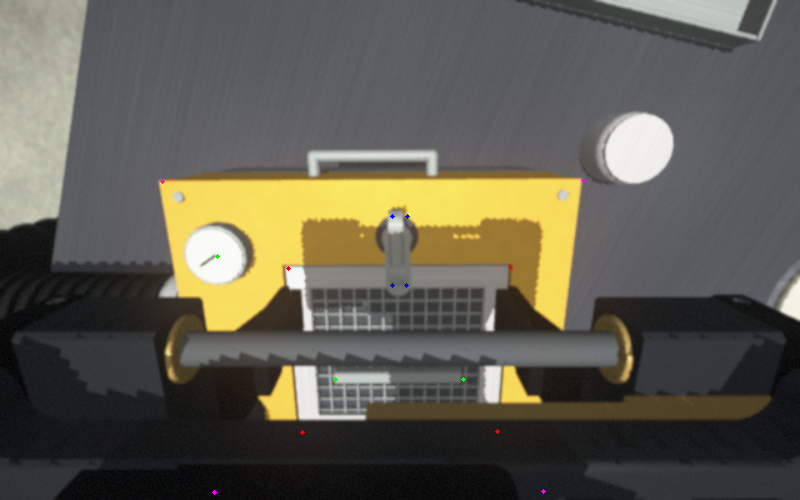

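The overlay matches to within 1–2 px: wing at (398,250), screen edges on the red dots, gauge at (217,255). I'll descend and grip the wing.

Request:
{"op": "apply_moves", "data": {"steps": [[[1, 0, 0, 28, 0, 0, 0], [1, 0, 0, 28, 0, 0, 0], [1, 0, 0, 25, 0, 0, 0], [1, 0, 0, 20, 0, 0, 0], [1, 0, 0, 0, 0, 0, 0], [0, 0, 0, 0, 0, 0, 0], [0, 0, 0, 0, 0, 0, 0], [0, 0, 0, 0, 0, 0, 0], [0, 0, 0, 0, 0, 0, 0], [0, 0, 0, 0, 0, 0, 0], [0, 0, 0, 0, 0, 0, 0], [0, 0, 0, 0, 0, 0, 0]]]}}

```text
time_s: 5.12
tcp_pos: [0.5798, 0.0713, 0.1792]
ee_rot: [[0.352, -0.936, -0.0], [-0.936, -0.352, -0.0], [0.0, 0.0, -1.0]]
wrist_force: [0.1, 0.7, 0.1]
gripper_width: 0.29
```

```bash
cat > st.py <<'E'
from station import *
import numpy as np
s=sense();R=np.array(s["ee_rot"])
print(s["time_s"],"pos",np.round(s["tcp_pos"],4),"psi+pi/2-.36 =",round(np.arctan2(R[1,0],R[0,0])+np.pi/2-.36,4),"F",np.round(s["wrist_force"],1),"M",np.round(s["moment"],3),"g",s["gripper_width"],"j",np.round(s["joints"],1))
E
python3 st.py
```

```text
5.125 pos [0.5798 0.0713 0.1792] psi+pi/2-.36 = -0.0 F [0.1 0.7 0.1] M [0.034 0.146 0.045] g 0.29020023548912083 j [ 22.9  19.8  -8.8   0.  -61.4  -2.3]
```

Request:
{"op": "apply_moves", "data": {"steps": [[[0, 0, 0, 0, 0, 0, 0], [0, 0, 0, 0, 0, 0, 0], [0, 0, 0, 0, 0, 0, 0], [0, 0, 0, 0, 0, 0, 0], [0, 0, 0, 0, 0, 0, 0]]]}}

```text
time_s: 5.75
tcp_pos: [0.581, 0.0718, 0.1793]
ee_rot: [[0.352, -0.936, 0.003], [-0.936, -0.352, 0.001], [0.0, -0.003, -1.0]]
wrist_force: [4.8, 1.2, -3.0]
gripper_width: 0.112
```

```bash
python3 st.py
```

```text
5.75 pos [0.581  0.0718 0.1793] psi+pi/2-.36 = 0.0001 F [ 4.8  1.2 -3. ] M [ 0.372 -1.434  0.021] g 0.11216783073703039 j [ 22.9  19.8  -8.7   0.  -61.3  -2.3]
```

Request:
{"op": "apply_moves", "data": {"steps": [[[0, 0, -1.3, 0, 0, 0, 0], [0, 0, 0, 0, 0, 0, 0.03], [0, 0, 0, 0, 0, 0, 0.03], [0, 0, 0, 0, 0, 0, 0.03], [0, 0, 0, 0, 0, 0, 0.03], [0, 0, 0, 0, 0, 0, 0.02], [0, 0, 0, 0, 0, 0, 0], [0, 0, 0, 0, 0, 0, 0]]]}}

```text
time_s: 6.75
tcp_pos: [0.5811, 0.0718, 0.1793]
ee_rot: [[0.218, -0.976, 0.0], [-0.976, -0.218, 0.0], [0.0, -0.0, -1.0]]
wrist_force: [3.5, 1.8, -2.2]
gripper_width: 0.116
```

```bash
python3 st.py
```

```text
6.75 pos [0.5811 0.0718 0.1793] psi+pi/2-.36 = -0.1398 F [ 3.5  1.8 -2.2] M [ 0.44  -0.836  0.187] g 0.11644802264020791 j [ 22.9  19.9  -8.6   0.  -61.5 -10.3]
```

Request:
{"op": "apply_moves", "data": {"steps": [[[0, 0, 0, 0, 0, 0, 0.02], [0, 0, 0, 0, 0, 0, 0], [0, 0, 0, 0, 0, 0, 0]]]}}

```text
time_s: 7.12
tcp_pos: [0.5811, 0.0718, 0.1793]
ee_rot: [[0.199, -0.98, 0.0], [-0.98, -0.199, 0.0], [-0.0, -0.0, -1.0]]
wrist_force: [4.0, 1.1, -1.3]
gripper_width: 0.113
```

```bash
python3 st.py
```

```text
7.125 pos [0.5811 0.0718 0.1793] psi+pi/2-.36 = -0.16 F [ 4.   1.1 -1.3] M [ 0.472 -0.948  0.213] g 0.11307753986687905 j [ 22.9  19.9  -8.6  -0.  -61.5 -11.4]
```

Request:
{"op": "apply_moves", "data": {"steps": [[[0, 0, 0, 0, 0, 0, 0.02], [0, 0, 0, 0, 0, 0, 0], [0, 0, 0, 0, 0, 0, 0]]]}}

```text
time_s: 7.5
tcp_pos: [0.5811, 0.0718, 0.1793]
ee_rot: [[0.179, -0.984, 0.0], [-0.984, -0.179, 0.0], [-0.0, -0.0, -1.0]]
wrist_force: [3.7, 1.9, -0.9]
gripper_width: 0.11
```

```bash
python3 st.py
```

```text
7.5 pos [0.5811 0.0718 0.1793] psi+pi/2-.36 = -0.1798 F [ 3.7  1.9 -0.9] M [ 0.535 -0.968  0.335] g 0.10989930432991597 j [ 22.9  19.9  -8.6   0.  -61.5 -12.6]
```

The moment is rising, so the latch is at the first stop. Back anticlockwise to the next one.

Request:
{"op": "apply_moves", "data": {"steps": [[[0, 0, 0, 0, 0, 0, -0.04], [0, 0, 0, 0, 0, 0, -0.04], [0, 0, 0, 0, 0, 0, -0.04], [0, 0, 0, 0, 0, 0, -0.04], [0, 0, 0, 0, 0, 0, -0.04], [0, 0, 0, 0, 0, 0, -0.04], [0, 0, 0, 0, 0, 0, -0.04], [0, 0, 0, 0, 0, 0, -0.04], [0, 0, 0, 0, 0, 0, -0.04], [0, 0, 0, 0, 0, 0, -0.03], [0, 0, 0, 0, 0, 0, 0], [0, 0, 0, 0, 0, 0, 0]]]}}

```text
time_s: 9.0
tcp_pos: [0.581, 0.0717, 0.1793]
ee_rot: [[0.539, -0.842, 0.0], [-0.842, -0.539, 0.0], [-0.0, -0.0, -1.0]]
wrist_force: [3.2, 2.5, -1.9]
gripper_width: 0.112
```

```bash
python3 st.py
```

```text
9.0 pos [0.581  0.0717 0.1793] psi+pi/2-.36 = 0.2093 F [ 3.2  2.5 -1.9] M [ 0.574 -0.956 -0.103] g 0.11202866836342336 j [ 22.9  19.9  -8.6  -0.  -61.5   9.7]
```

Request:
{"op": "apply_moves", "data": {"steps": [[[0, 0, 0, 0, 0, 0, -0.025], [0, 0, 0, 0, 0, 0, 0], [0, 0, 0, 0, 0, 0, 0]]]}}

```text
time_s: 9.38
tcp_pos: [0.581, 0.0718, 0.1793]
ee_rot: [[0.561, -0.828, 0.0], [-0.828, -0.561, 0.0], [0.0, -0.0, -1.0]]
wrist_force: [3.4, 1.9, -1.2]
gripper_width: 0.109
```

```bash
python3 st.py
```

```text
9.375 pos [0.581  0.0718 0.1793] psi+pi/2-.36 = 0.235 F [ 3.4  1.9 -1.2] M [ 0.538 -0.931 -0.129] g 0.10888763777155941 j [ 22.9  19.9  -8.6   0.  -61.5  11.2]
```

Request:
{"op": "apply_moves", "data": {"steps": [[[0, 0, 0, 0, 0, 0, -0.025], [0, 0, 0, 0, 0, 0, 0], [0, 0, 0, 0, 0, 0, 0]]]}}

```text
time_s: 9.75
tcp_pos: [0.581, 0.0717, 0.1793]
ee_rot: [[0.581, -0.814, 0.0], [-0.814, -0.581, 0.0], [-0.0, -0.0, -1.0]]
wrist_force: [3.8, 1.0, -0.5]
gripper_width: 0.107
```

```bash
python3 st.py
```

```text
9.75 pos [0.581  0.0717 0.1793] psi+pi/2-.36 = 0.2596 F [ 3.8  1.  -0.5] M [ 0.535 -0.869 -0.415] g 0.10651145340615054 j [ 22.9  19.9  -8.6  -0.  -61.5  12.6]
```

The second stop is felt at about 0.24, past the old 0.05 stop. Now clockwise.

Request:
{"op": "apply_moves", "data": {"steps": [[[0, 0, 0, 0, 0, 0, 0.05], [0, 0, 0, 0, 0, 0, 0.05], [0, 0, 0, 0, 0, 0, 0.05], [0, 0, 0, 0, 0, 0, 0.05], [0, 0, 0, 0, 0, 0, 0.05], [0, 0, 0, 0, 0, 0, 0.05], [0, 0, 0, 0, 0, 0, 0.05], [0, 0, 0, 0, 0, 0, 0.05], [0, 0, 0, 0, 0, 0, 0.05], [0, 0, 0, 0, 0, 0, 0.05], [0, 0, 0, 0, 0, 0, 0.05], [0, 0, 0, 0, 0, 0, 0]]]}}

```text
time_s: 11.25
tcp_pos: [0.581, 0.0717, 0.1793]
ee_rot: [[0.072, -0.997, 0.0], [-0.997, -0.072, -0.0], [0.0, -0.0, -1.0]]
wrist_force: [2.8, 2.1, -0.4]
gripper_width: 0.111
```

Request:
{"op": "apply_moves", "data": {"steps": [[[0, 0, 0, 0, 0, 0, 0.025], [0, 0, 0, 0, 0, 0, 0], [0, 0, 0, 0, 0, 0, 0]]]}}

```text
time_s: 11.62
tcp_pos: [0.581, 0.0717, 0.1793]
ee_rot: [[0.045, -0.999, 0.0], [-0.999, -0.045, -0.0], [0.0, -0.0, -1.0]]
wrist_force: [4.2, 1.8, -0.1]
gripper_width: 0.109
```

```bash
python3 st.py
```

```text
11.625 pos [0.581  0.0717 0.1793] psi+pi/2-.36 = -0.3146 F [ 4.2  1.8 -0.1] M [ 0.505 -0.971  0.104] g 0.10872903218858353 j [ 22.9  19.9  -8.6   0.  -61.5 -20.3]
```

Request:
{"op": "apply_moves", "data": {"steps": [[[0, 0, 0, 0, 0, 0, 0.025], [0, 0, 0, 0, 0, 0, 0], [0, 0, 0, 0, 0, 0, 0]]]}}

```text
time_s: 12.0
tcp_pos: [0.5811, 0.0717, 0.1793]
ee_rot: [[0.02, -1.0, 0.0], [-1.0, -0.02, -0.0], [0.0, -0.0, -1.0]]
wrist_force: [4.6, 1.5, -0.8]
gripper_width: 0.11
```

```bash
python3 st.py
```

```text
12.0 pos [0.5811 0.0717 0.1793] psi+pi/2-.36 = -0.3396 F [ 4.6  1.5 -0.8] M [ 0.457 -1.081  0.285] g 0.11006188148468493 j [ 22.9  19.9  -8.6   0.  -61.5 -21.7]
```

Request:
{"op": "apply_moves", "data": {"steps": [[[0, 0, 0, 0, 0, 0, 0.015], [0, 0, 0, 0, 0, 0, 0], [0, 0, 0, 0, 0, 0, -0.07], [0, 0, 0, 0, 0, 0, -0.09], [0, 0, 0, 0, 0, 0, -0.09], [0, 0, 0, 0, 0, 0, -0.09], [0, 0, 0, 0, 0, 0, -0.09], [0, 0, 0, 0, 0, 0, -0.09], [0, 0, 0, 0, 0, 0, -0.09], [0, 0, 0, 0, 0, 0, -0.05], [0, 0, 0, 0, 0, 0, 0], [0, 0, 0, 0, 0, 0, 0]]]}}

```text
time_s: 13.5
tcp_pos: [0.5811, 0.0717, 0.1793]
ee_rot: [[0.616, -0.788, 0.0], [-0.788, -0.616, 0.0], [-0.0, -0.0, -1.0]]
wrist_force: [3.8, 1.3, -1.0]
gripper_width: 0.111
```

```bash
python3 st.py
```

```text
13.5 pos [0.5811 0.0717 0.1793] psi+pi/2-.36 = 0.3038 F [ 3.8  1.3 -1. ] M [ 0.373 -1.167  0.   ] g 0.11055648896267528 j [ 22.9  19.9  -8.6  -0.  -61.5  15.2]
```

Free past 0.22. On to a quarter turn.

Request:
{"op": "apply_moves", "data": {"steps": [[[0, 0, 0, 0, 0, 0, -0.12], [0, 0, 0, 0, 0, 0, -0.12], [0, 0, 0, 0, 0, 0, -0.12], [0, 0, 0, 0, 0, 0, -0.12], [0, 0, 0, 0, 0, 0, -0.12], [0, 0, 0, 0, 0, 0, -0.12], [0, 0, 0, 0, 0, 0, -0.12], [0, 0, 0, 0, 0, 0, -0.12], [0, 0, 0, 0, 0, 0, -0.12], [0, 0, 0, 0, 0, 0, -0.12], [0, 0, 0, 0, 0, 0, -0.08], [0, 0, 0, 0, 0, 0, 0]]]}}

```text
time_s: 15.0
tcp_pos: [0.5811, 0.0718, 0.1793]
ee_rot: [[0.931, 0.364, 0.0], [0.364, -0.931, 0.0], [0.0, -0.0, -1.0]]
wrist_force: [3.5, 1.3, -0.3]
gripper_width: 0.105
```

```bash
python3 st.py
```

```text
15.0 pos [0.5811 0.0718 0.1793] psi+pi/2-.36 = 1.5836 F [ 3.5  1.3 -0.3] M [ 0.362 -1.265 -0.017] g 0.10520493977906058 j [ 22.9  19.9  -8.6   0.  -61.5  88.5]
```

Request:
{"op": "apply_moves", "data": {"steps": [[[0.6, 0, 0, 0, 0, 0, 0], [0.6, 0, 0, 0, 0, 0, 0], [0.6, 0, 0, 0, 0, 0, 0], [0.6, 0, 0, 0, 0, 0, 0], [0.6, 0, 0, -30, 0, 0, 0], [0.6, 0, 0, -40, 0, 0, 0], [0.6, 0, 0, -30, 0, 0, 0], [0.6, 0, 0, 0, 0, 0, 0]]]}}

```text
time_s: 16.0
tcp_pos: [0.5821, 0.072, 0.2822]
ee_rot: [[0.931, 0.366, 0.006], [0.366, -0.931, 0.002], [0.006, 0.0, -1.0]]
wrist_force: [0.3, 0.3, -0.4]
gripper_width: 0.601
```

```bash
python3 st.py; python3 - <<'E'
from h import *
from station import *
w=[.5618,.1785,.36]
def show(n,fn,crop=None):
    p=capture(n);im=p["color"][:,:,::-1].copy();k=1.25
    im=cv2.resize(im,None,fx=k,fy=k)
    def dr(L,col):
        for u in proj(p,place(w,L)):
            u=(u+.5)*k-.5
            if abs(u).max()<2000: cv2.circle(im,(int(u[0]),int(u[1])),1,col,-1)
    dr([[x-.02,y-.106,.192] for x in(-.025,.025) for y in(-.005,.005)],(255,0,0))
    dr(rect(.09,.08,.15,-.02),(0,0,255)); dr([[-.07,0,.185],[.03,0,.185]],(0,255,0)); dr([[-.068,-.106,.1545]],(255,0,255))
    cv2.imwrite(fn,im)
show("wrist","pics/w2.png")
p=capture("top")["color"][:,:,::-1];cv2.imwrite("pics/t2.png",cv2.resize(p[140:260,180:340],(800,600),interpolation=cv2.INTER_CUBIC))
E
```

```text
16.0 pos [0.5821 0.072  0.2822] psi+pi/2-.36 = 1.585 F [ 0.3  0.3 -0.4] M [-0.129  0.14   0.091] g 0.6011165131972163 j [ 22.9  16.    0.8   0.  -74.5  88.6]
```

View pics/w2.png

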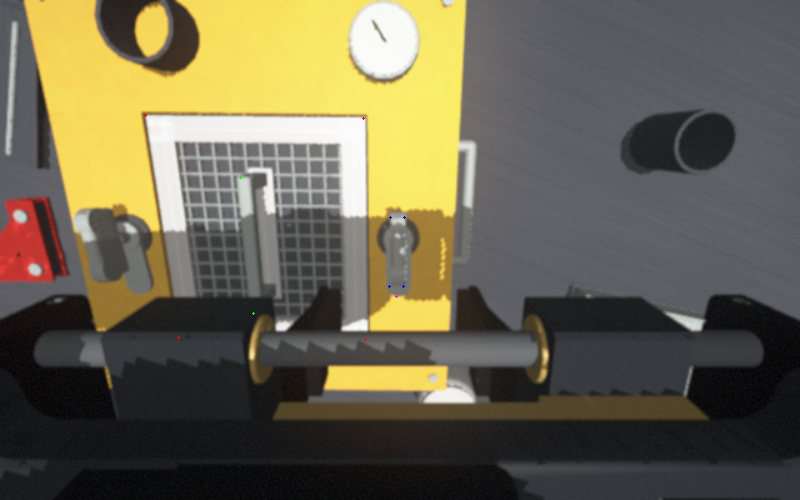

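The wing and tongue lie on the predicted marks at (397,250), pointing to −x and clear of the screen. The handle sits slightly to one side of my mark, so I'll zoom in.

```bash
python3 - <<'E'
import cv2
a=cv2.imread("pics/w2.png")[100:320,120:420];cv2.imwrite("pics/w2c.png",cv2.resize(a,(800,587),interpolation=cv2.INTER_NEAREST))
E
```

```text
(no output)
```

View pics/w2c.png

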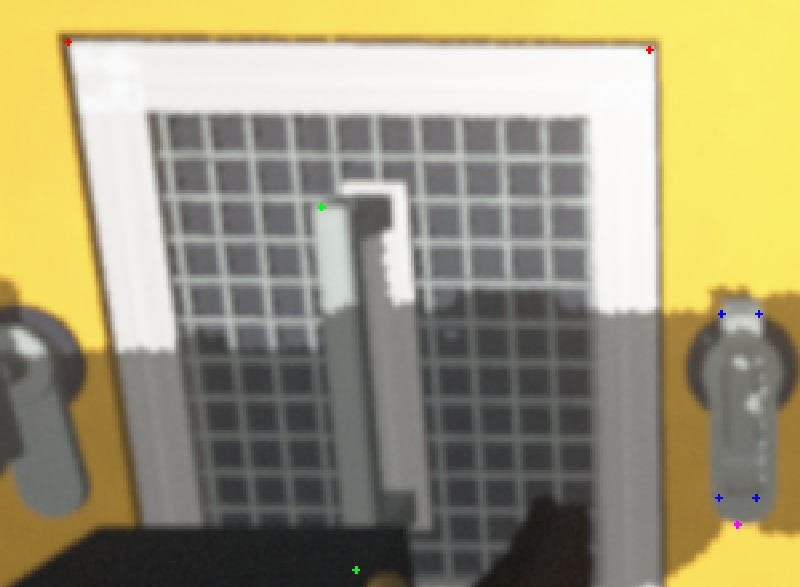

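Request:
{"op": "apply_moves", "data": {"steps": [[[0.6, 0, -35, 0, 0, 0, 0.013], [0.6, 0, -37, 0, 0, 0, 0], [0.6, 0, -35, 0, 0, 0, 0], [0.6, 0, 0, 0, 0, 0, 0], [0.6, 0, 0, 0, 0, 0, 0]]]}}

```text
time_s: 16.73
tcp_pos: [0.5424, 0.1713, 0.2782]
ee_rot: [[0.935, 0.354, -0.002], [0.354, -0.935, -0.001], [-0.002, 0.0, -1.0]]
wrist_force: [-0.6, 0.2, 0.1]
gripper_width: 0.598
```

```bash
python3 st.py; python3 - <<'E'
from h import *
from station import *
w=[.5618,.1785,.36]
p=capture("wrist");im=p["color"][:,:,::-1].copy()
L=[[-.07,y,.185] for y in(-.005,.005)]+[[.03,y,.185] for y in(-.005,.005)]
im=im[100:320,200:440];k=3.3
im=cv2.resize(im,None,fx=k,fy=k)[:600]
for P in place(w,L),place(w,rect(.09,.08,.15,-.02)):
  for u in proj(p,P):
    u=(u-[200,100]+.5)*k-.5
    if abs(u).max()<2000: cv2.circle(im,(int(u[0]),int(u[1])),2,(0,0,255),-1)
cv2.imwrite("pics/w3.png",im)
E
```

```text
16.725 pos [0.5424 0.1713 0.2782] psi+pi/2-.36 = 1.5721 F [-0.6  0.2  0.1] M [-0.097  0.071  0.021] g 0.5976778241965853 j [ 33.8  14.5  -1.7  -0.  -73.9  76.9]
```

View pics/w3.png

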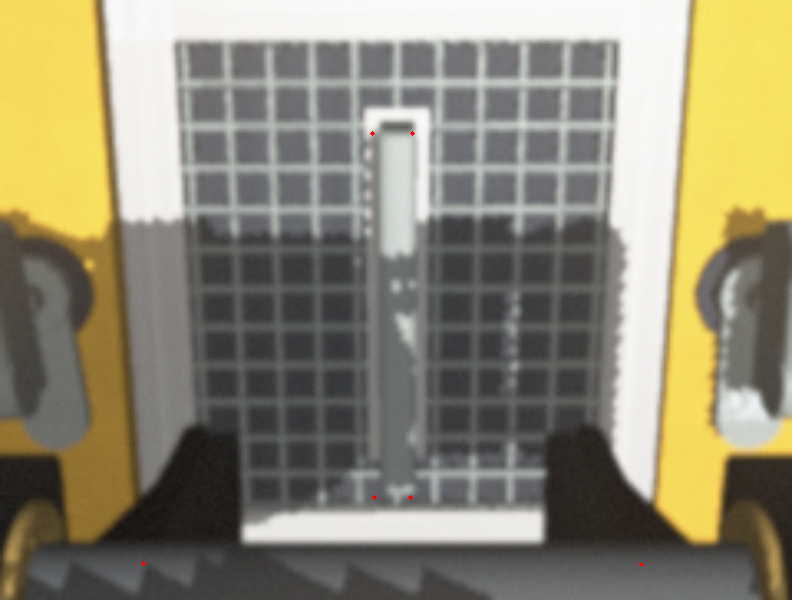

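The bar centre is at column 397 and my mark at 392, which is 1.2 mm towards tool +y. I'll correct for that, descend and grip.

Request:
{"op": "apply_moves", "data": {"steps": [[[0.6, 0.7, 1.2, 28, 0, 0, 0], [0.6, 0, 0, 28, 0, 0, 0], [0.6, 0, 0, 24, 0, 0, 0], [0.6, 0, 0, 20, 0, 0, 0], [0, 0, 0, 0, 0, 0, 0], [0, 0, 0, 0, 0, 0, 0], [0, 0, 0, 0, 0, 0, 0], [0, 0, 0, 0, 0, 0, 0], [0, 0, 0, 0, 0, 0, 0], [0, 0, 0, 0, 0, 0, 0], [0, 0, 0, 0, 0, 0, 0], [0, 0, 0, 0, 0, 0, 0]]]}}

```text
time_s: 18.27
tcp_pos: [0.5446, 0.1711, 0.1808]
ee_rot: [[0.935, 0.354, 0.003], [0.354, -0.935, 0.001], [0.003, 0.0, -1.0]]
wrist_force: [-0.9, 0.3, 5.3]
gripper_width: 0.007
```

```bash
python3 st.py
```

```text
18.275 pos [0.5446 0.1711 0.1808] psi+pi/2-.36 = 1.5726 F [-0.9  0.3  5.3] M [-0.233  0.357 -0.005] g 0.006927379415582262 j [ 33.7  18.4 -10.6   0.1 -60.8  77. ]
```

Shut on nothing, with 5 N upward. I'll look before doing anything else.

```bash
python3 - <<'E'
from h import *
from station import *
p=capture("wrist");cv2.imwrite("pics/w4.png",cv2.resize(p["color"][:,:,::-1],(800,500)))
p=capture("scene");im=p["color"][:,:,::-1];cv2.imwrite("pics/s4.png",cv2.resize(im[110:260,300:500],(800,600),interpolation=cv2.INTER_CUBIC))
a=cv2.imread("pics/w4.png")[:400];b=cv2.resize(cv2.imread("pics/s4.png")[:600],(560,420))
E
```

```text
(no output)
```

View pics/w4.png

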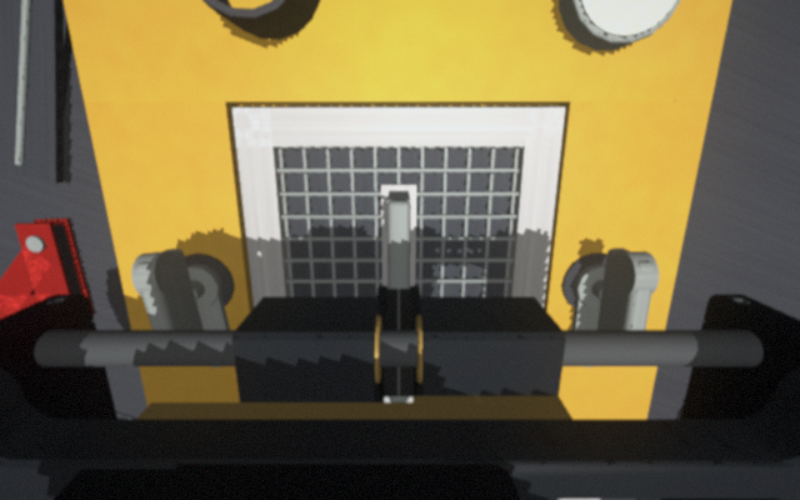

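View pics/s4.png

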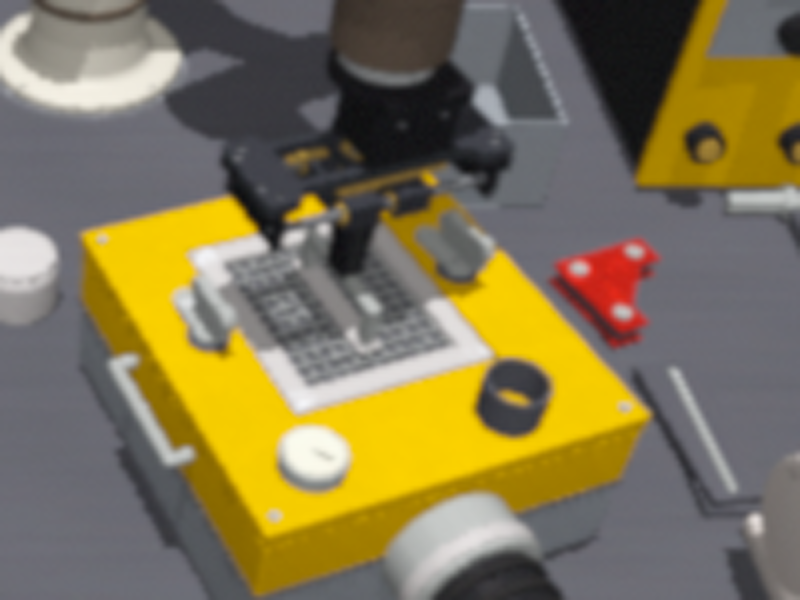

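Request:
{"op": "apply_moves", "data": {"steps": [[[0, 0, 0, -20, 0, 0, 0], [0, 0, 0, -30, 0, 0, 0], [0.6, 0, 0, -30, 0, 0, 0], [0.6, 0, 0, 0, 0, 0, 0], [0.6, 0, 0, 0, 0, 0, 0]]]}}

```text
time_s: 19.0
tcp_pos: [0.5432, 0.1707, 0.2583]
ee_rot: [[0.936, 0.353, -0.002], [0.353, -0.936, -0.0], [-0.002, -0.0, -1.0]]
wrist_force: [0.4, 0.3, -1.2]
gripper_width: 0.261
```

```bash
python3 st.py; python3 - <<'E'
from h import *
from station import *
import pickle
D={}
for n in("wrist","top","scene"):
    D[n]=capture(n)
pickle.dump(D,open("d5.pkl","wb"))
w=[.5618,.1785,.36]
W=cv2.resize(D["wrist"]["color"][100:320,180:460,::-1],None,fx=2.8,fy=2.8,interpolation=cv2.INTER_CUBIC)[:300,:784]
k=4
S=cv2.resize(D["scene"]["color"][155:230,330:526,::-1],None,fx=k,fy=k,interpolation=cv2.INTER_CUBIC)
for z in(.165,.175,.185):
    for u in proj(D["scene"],place(w,[[-.07,0,z],[.03,0,z]])):
        u=(u-[330,155]+.5)*k-.5;cv2.circle(S,(int(u[0]),int(u[1])),2,(0,0,255),-1)
    for u in proj(D["wrist"],place(w,[[.03,0,z]])):
        u=(u-[180,100]+.5)*2.8-.5;cv2.circle(W,(int(u[0]),int(u[1])),2,(0,0,255),-1)
cv2.imwrite("pics/c5.png",np.vstack([W,S]))
E
```

```text
19.0 pos [0.5432 0.1707 0.2583] psi+pi/2-.36 = 1.5718 F [ 0.4  0.3 -1.2] M [-0.099  0.146  0.006] g 0.26140648670627353 j [ 33.7  15.2  -3.7  -0.  -71.2  77. ]
```

View pics/c5.png

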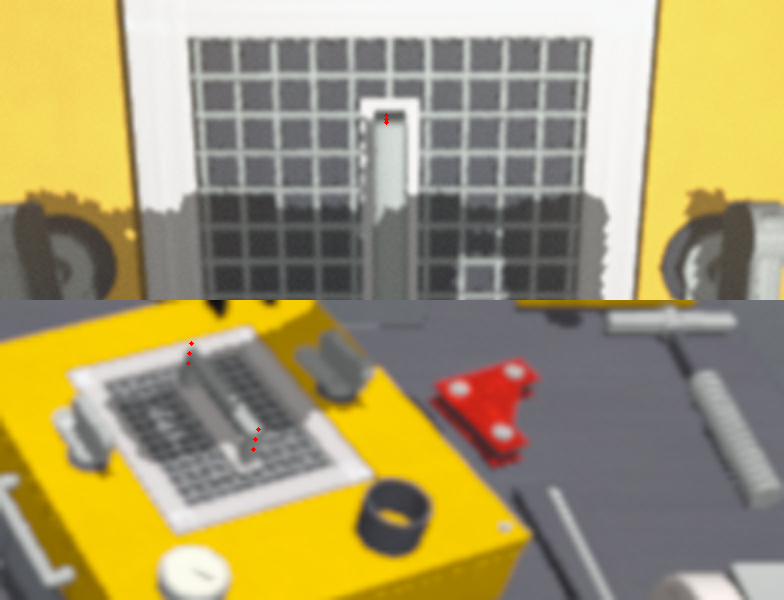

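Both views put the bar top near z = 0.18, yet the shut tips met something at TCP 0.181. So the fingertips appear to have ended on top of the bar. I'll go down again with the fingers open, deeper and in small steps, reading the force.

Request:
{"op": "apply_moves", "data": {"steps": [[[0.6, 0, 0, 0, 0, 0, 0], [0.6, 0, 0, 0, 0, 0, 0], [0.6, 0, 0, 30, 0, 0, 0], [0.6, 0, 0, 30, 0, 0, 0], [0.6, 0, 0, 20, 0, 0, 0], [0.6, 0, 0, 4, 0, 0, 0], [0.6, 0, 0, 0, 0, 0, 0], [0.6, 0, 0, 0, 0, 0, 0]]]}}

```text
time_s: 20.15
tcp_pos: [0.5445, 0.1711, 0.1764]
ee_rot: [[0.935, 0.354, 0.002], [0.354, -0.935, 0.001], [0.002, -0.0, -1.0]]
wrist_force: [0.4, -0.8, -0.8]
gripper_width: 0.599
```

```bash
python3 st.py
```

```text
20.15 pos [0.5445 0.1711 0.1764] psi+pi/2-.36 = 1.5722 F [ 0.4 -0.8 -0.8] M [-0.068  0.091 -0.015] g 0.5990202514115666 j [ 33.7  18.6 -11.    0.  -60.3  77. ]
```

Request:
{"op": "apply_moves", "data": {"steps": [[[0.6, 0, 0, 3, 0, 0, 0], [0.6, 0, 0, 0, 0, 0, 0], [0.6, 0, 0, 0, 0, 0, 0]]]}}

```text
time_s: 20.52
tcp_pos: [0.5439, 0.1708, 0.1724]
ee_rot: [[0.935, 0.353, 0.0], [0.353, -0.935, 0.0], [0.0, -0.0, -1.0]]
wrist_force: [-0.6, 0.9, -0.2]
gripper_width: 0.598
```

```bash
python3 st.py
```

```text
20.525 pos [0.5439 0.1708 0.1724] psi+pi/2-.36 = 1.572 F [-0.6  0.9 -0.2] M [-0.147  0.128 -0.056] g 0.5981120374920199 j [ 33.7  18.8 -11.3   0.  -59.9  77. ]
```

Request:
{"op": "apply_moves", "data": {"steps": [[[0, 0, 0, 0, 0, 0, 0], [0, 0, 0, 0, 0, 0, 0], [0, 0, 0, 0, 0, 0, 0], [0, 0, 0, 0, 0, 0, 0], [0, 0, 0, 0, 0, 0, 0], [0, 0, 0, 0, 0, 0, 0]]]}}

```text
time_s: 21.28
tcp_pos: [0.5438, 0.1707, 0.1722]
ee_rot: [[0.935, 0.354, -0.0], [0.354, -0.935, -0.0], [-0.0, 0.0, -1.0]]
wrist_force: [-0.0, -0.1, 0.8]
gripper_width: 0.11
```

```bash
python3 st.py
```

```text
21.275 pos [0.5438 0.1707 0.1722] psi+pi/2-.36 = 1.5721 F [-0.  -0.1  0.8] M [-0.221  0.056  0.017] g 0.1100793267175542 j [ 33.7  18.8 -11.3   0.  -59.9  77. ]
```

Request:
{"op": "apply_moves", "data": {"steps": [[[0, 0, 0, 0, 0, 0, 0], [0, 0, 0, 0, 0, 0, 0], [0, 0, 0, 0, 0, 0, 0]]]}}

```text
time_s: 21.65
tcp_pos: [0.5438, 0.1707, 0.1722]
ee_rot: [[0.935, 0.353, -0.0], [0.353, -0.935, -0.0], [-0.0, 0.0, -1.0]]
wrist_force: [0.0, -0.7, -0.2]
gripper_width: 0.111
```

```bash
python3 st.py
```

```text
21.65 pos [0.5438 0.1707 0.1722] psi+pi/2-.36 = 1.5719 F [ 0.  -0.7 -0.2] M [-0.254  0.007 -0.04 ] g 0.11058299969387889 j [ 33.7  18.8 -11.3   0.  -59.9  77. ]
```

Gripped at 10 mm, but probably near the tips. I'll ease open and seat deeper, watching the force.

Request:
{"op": "apply_moves", "data": {"steps": [[[0.4, 0, 0, 0, 0, 0, 0], [0.4, 0, 0, 0, 0, 0, 0], [0.4, 0, 0, 0, 0, 0, 0], [0.4, 0, 0, 3, 0, 0, 0], [0.4, 0, 0, 0, 0, 0, 0], [0.4, 0, 0, 0, 0, 0, 0]]]}}

```text
time_s: 22.4
tcp_pos: [0.5438, 0.1708, 0.1692]
ee_rot: [[0.935, 0.353, -0.0], [0.353, -0.935, -0.0], [-0.0, 0.0, -1.0]]
wrist_force: [0.1, -1.2, -0.2]
gripper_width: 0.396
```

```bash
python3 st.py
```

```text
22.4 pos [0.5438 0.1708 0.1692] psi+pi/2-.36 = 1.5721 F [ 0.1 -1.2 -0.2] M [-0.082  0.119  0.009] g 0.395600528485708 j [ 33.7  19.  -11.5   0.  -59.5  77. ]
```

Request:
{"op": "apply_moves", "data": {"steps": [[[0.4, 0, 0, 3, 0, 0, 0], [0.4, 0, 0, 0, 0, 0, 0], [0.4, 0, 0, 0, 0, 0, 0]]]}}

```text
time_s: 22.78
tcp_pos: [0.5438, 0.1708, 0.1662]
ee_rot: [[0.935, 0.353, -0.0], [0.353, -0.935, -0.0], [-0.0, 0.0, -1.0]]
wrist_force: [0.1, -1.0, -0.5]
gripper_width: 0.4
```

```bash
python3 st.py
```

```text
22.775 pos [0.5438 0.1708 0.1662] psi+pi/2-.36 = 1.572 F [ 0.1 -1.  -0.5] M [-0.161  0.134 -0.021] g 0.40043701291795747 j [ 33.7  19.2 -11.8   0.  -59.1  77. ]
```

Request:
{"op": "apply_moves", "data": {"steps": [[[0.4, 0, 0, 3, 0, 0, 0], [0.4, 0, 0, 0, 0, 0, 0], [0.4, 0, 0, 0, 0, 0, 0]]]}}

```text
time_s: 23.15
tcp_pos: [0.5438, 0.1708, 0.1632]
ee_rot: [[0.935, 0.353, -0.0], [0.353, -0.935, -0.0], [-0.0, 0.0, -1.0]]
wrist_force: [-0.7, 0.1, -0.5]
gripper_width: 0.4
```

```bash
python3 st.py
```

```text
23.15 pos [0.5438 0.1708 0.1632] psi+pi/2-.36 = 1.572 F [-0.7  0.1 -0.5] M [-0.192  0.157  0.056] g 0.4001313681776032 j [ 33.7  19.3 -12.    0.  -58.7  77. ]
```

Request:
{"op": "apply_moves", "data": {"steps": [[[0, 0, 0, 0, 0, 0, 0], [0, 0, 0, 0, 0, 0, 0], [0, 0, 0, 0, 0, 0, 0], [0, 0, 0, 0, 0, 0, 0], [0, 0, 0, 0, 0, 0, 0], [0, 0, 0, 0, 0, 0, 0]]]}}

```text
time_s: 23.9
tcp_pos: [0.5439, 0.1708, 0.1633]
ee_rot: [[0.935, 0.353, 0.0], [0.353, -0.935, -0.0], [0.0, 0.0, -1.0]]
wrist_force: [0.9, 0.4, 0.3]
gripper_width: 0.107
```

```bash
python3 st.py
```

```text
23.9 pos [0.5439 0.1708 0.1633] psi+pi/2-.36 = 1.5721 F [0.9 0.4 0.3] M [-0.177  0.122  0.015] g 0.10707594097329835 j [ 33.7  19.3 -12.    0.  -58.7  77. ]
```

Request:
{"op": "apply_moves", "data": {"steps": [[[0, 0, 0, -3, 0, 0, 0], [0, 0, 0, -4, 0, 0, 0], [0, 0, 0, -5, 0, 0, 0], [0, 0, 0, -6, 0, 0, 0], [0, 0, 0, -8, 0, 0, 0], [0, 0, 0, -8, 0, 0, 0], [0, 0, 0, -8, 0, 0, 0], [0, 0, 0, 0, 0, 0, 0], [0, 0, 0, 0, 0, 0, 0]]]}}

```text
time_s: 25.02
tcp_pos: [0.5436, 0.1707, 0.205]
ee_rot: [[0.936, 0.353, -0.001], [0.353, -0.936, -0.0], [-0.001, -0.0, -1.0]]
wrist_force: [0.2, -0.1, -4.7]
gripper_width: 0.112
```

```bash
python3 st.py;  python3 - <<'E'
from h import *
from station import *
k=4
p=capture("scene");S=cv2.resize(p["color"][90:240,310:510,::-1],None,fx=k,fy=k,interpolation=cv2.INTER_CUBIC)
cv2.imwrite("pics/s6.png",S)
E
```

```text
25.025 pos [0.5436 0.1707 0.205 ] psi+pi/2-.36 = 1.5719 F [ 0.2 -0.1 -4.7] M [-0.138  0.146  0.031] g 0.11186856237196889 j [ 33.7  17.2  -8.6  -0.  -64.2  77. ]
```

View pics/s6.png

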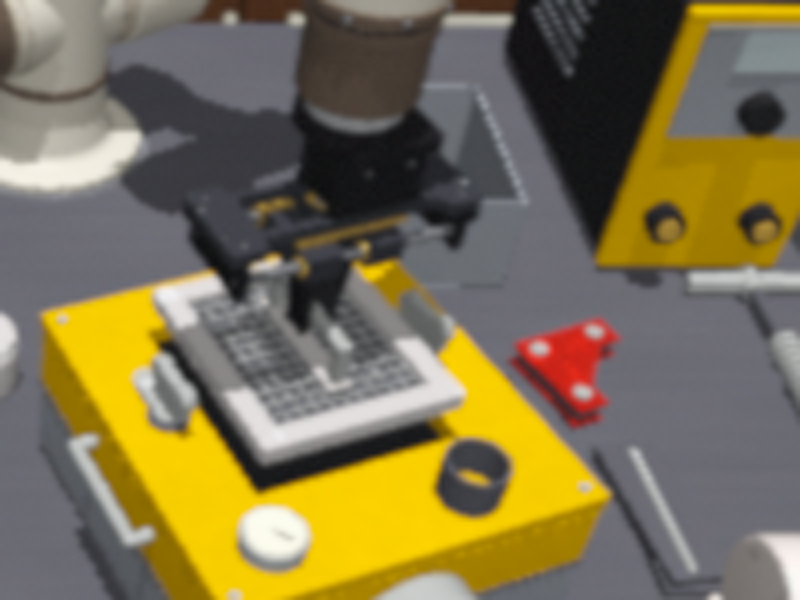

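The screen hangs level in the fingers and weighs about 0.47 kg. I'll raise it and carry it over the pan.

Request:
{"op": "apply_moves", "data": {"steps": [[[0, 0, 0, -15, 0, 0, 0], [0, 0, 0, -18, 0, 0, 0], [0, 0, 0, -17, 0, 0, 0], [0, -5, 8, 0, 0, 0, 0], [0, -10, 16, 0, 0, 0, 0], [0, -15.5, 25.6, 0, 0, 0, 0], [0, -15.5, 25.6, 0, 0, 0, 0], [0, -15.5, 25.6, 0, 0, 0, 0], [0, -15.5, 25.6, 0, 0, 0, 0], [0, -15.5, 25.6, 0, 0, 0, 0], [0, -15.5, 25.6, 0, 0, 0, 0], [0, -15.5, 25.6, 0, 0, 0, 0]]]}}

```text
time_s: 26.58
tcp_pos: [0.4984, -0.065, 0.2545]
ee_rot: [[0.936, 0.353, -0.002], [0.353, -0.936, -0.0], [-0.002, -0.0, -1.0]]
wrist_force: [0.7, 0.5, -4.6]
gripper_width: 0.111
```

Request:
{"op": "apply_moves", "data": {"steps": [[[0, -15.5, 25.6, 0, 0, 0, 0], [0, -15.5, 25.6, 0, 0, 0, 0], [0, -15.5, 25.6, 0, 0, 0, 0], [0, -15.5, 25.6, 0, 0, 0, 0], [0, -15.5, 25.6, 0, 0, 0, 0], [0, -15.5, 25.6, 0, 0, 0, 0], [0, -15.5, 25.6, 0, 0, 0, 0], [0, -15.5, 27, 0, 0, 0, 0.055], [0, 0, 0, 0, 0, 0, 0.055], [0, 0, 0, 0, 0, 0, 0.055], [0, 0, 0, 0, 0, 0, 0.053], [0, 0, 0, 0, 0, 0, 0]]]}}

```text
time_s: 28.08
tcp_pos: [0.4555, -0.3, 0.2545]
ee_rot: [[0.99, 0.142, -0.002], [0.142, -0.99, 0.001], [-0.002, -0.001, -1.0]]
wrist_force: [-0.4, 0.4, -4.2]
gripper_width: 0.109
```

```bash
python3 st.py;  python3 - <<'E'
from h import *
from station import *
import pickle
D={n:capture(n) for n in("scene","top")};pickle.dump(D,open("d7.pkl","wb"))
S=cv2.resize(D["scene"]["color"][90:240,140:340,::-1],(800,600),interpolation=cv2.INTER_CUBIC)
cv2.imwrite("pics/s7.png",S)
E
```

```text
28.075 pos [ 0.4555 -0.3     0.2545] psi+pi/2-.36 = 1.3536 F [-0.4  0.4 -4.2] M [-0.124  0.117  0.037] g 0.10932017108507354 j [-16.3  12.9  -7.3  -0.  -69.9 114.5]
```

View pics/s7.png

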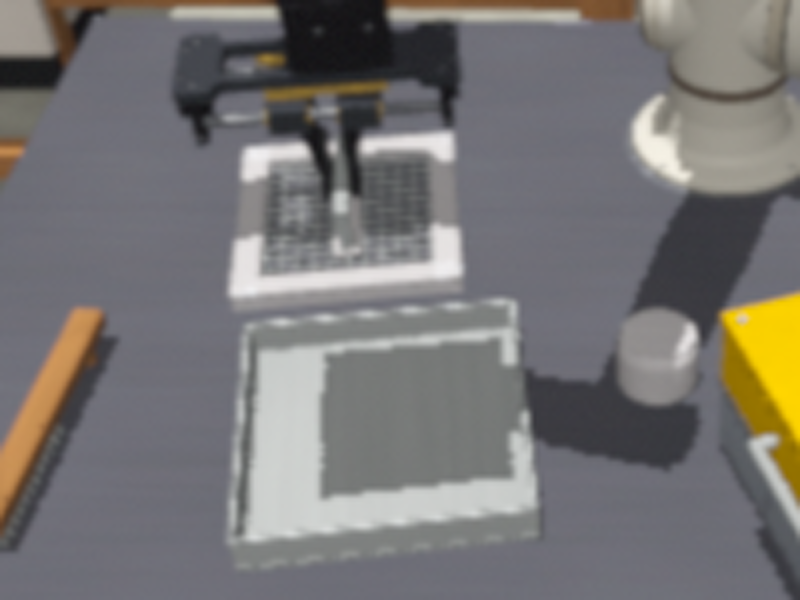

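```bash
python3 - <<'E'
from h import *
import pickle
D=pickle.load(open("d7.pkl","rb"));p=D["scene"]
uv=np.array([(463,278),(232,293),(243,147),(455,133)])/4+[140,90]-.4
L=np.array([[.09,.08,0],[.09,-.08,0],[-.09,-.08,0],[-.09,.08,0]])
f=lambda v:(proj(p,place(v[:3],L,v[3]))-uv).ravel()
o=least_squares(f,[.456,-.3,.142,.2]);print("free",o.x.round(4),abs(o.fun).max())
g=lambda v:f([.4555,-.3,v[0],v[1]])
o=least_squares(g,[.142,.2]);print("xy tied",o.x.round(4),abs(o.fun).max())
uv2=np.array([(518,302),(245,325),(232,568-30),(537,510)])/4+[140,90]-.4
# pan check: outer rim corners in scene
P=place([.456,-.300,.1417],rect(.13,.12,.036));print(((proj(p,P)-[140,90]+.4)*4).round())
E
```

```text
free [ 0.4632 -0.297   0.1427  0.2458] 0.7387106553514684
xy tied [0.1431 0.2398] 0.8422510374602723
[[539. 504.]
 [229. 536.]
 [249. 318.]
 [517. 295.]]
```

The fit gives the screen's top face at z = 0.240 and yaw 0.143, so the underside is about 28 mm below the TCP and aligned with the pan. That puts resting contact at TCP ≈ 0.032.

Request:
{"op": "apply_moves", "data": {"steps": [[[0, 0, 0, 12, 0, 0, 0], [0, 0, 0, 25, 0, 0, 0], [0, 0, 0, 25, 0, 0, 0], [0, 0, 0, 25, 0, 0, 0], [0, 0, 0, 25, 0, 0, 0], [0, 0, 0, 25, 0, 0, 0], [0, 0, 0, 25, 0, 0, 0], [0, 0, 0, 18, 0, 0, 0], [0, 0, 0, 12, 0, 0, 0], [0, 0, 0, 8, 0, 0, 0], [0, 0, 0, 0, 0, 0, 0], [0, 0, 0, 0, 0, 0, 0]]]}}

```text
time_s: 29.68
tcp_pos: [0.4576, -0.2999, 0.0559]
ee_rot: [[0.99, 0.143, 0.001], [0.143, -0.99, -0.001], [0.001, 0.001, -1.0]]
wrist_force: [0.9, -0.2, -4.2]
gripper_width: 0.112
```

Request:
{"op": "apply_moves", "data": {"steps": [[[0, 0, 0, 4, 0, 0, 0], [0, 0, 0, 3, 0, 0, 0], [0, 0, 0, 3, 0, 0, 0], [0, 0, 0, 3, 0, 0, 0], [0, 0, 0, 3, 0, 0, 0], [0, 0, 0, 0, 0, 0, 0], [0, 0, 0, 0, 0, 0, 0]]]}}

```text
time_s: 30.55
tcp_pos: [0.4571, -0.2997, 0.0393]
ee_rot: [[0.99, 0.143, 0.0], [0.143, -0.99, -0.0], [0.0, 0.0, -1.0]]
wrist_force: [0.6, 0.2, -3.9]
gripper_width: 0.112
```

```bash
python3 st.py
```

```text
30.55 pos [ 0.4571 -0.2997  0.0393] psi+pi/2-.36 = 1.3541 F [ 0.6  0.2 -3.9] M [-0.124  0.08  -0.001] g 0.11151634821959976 j [-16.3  25.8 -23.2   0.  -40.9 114.5]
```

Request:
{"op": "apply_moves", "data": {"steps": [[[0, 0, 0, 2, 0, 0, 0], [0, 0, 0, 2, 0, 0, 0], [0, 0, 0, 2, 0, 0, 0], [0, 0, 0, 0, 0, 0, 0], [0, 0, 0, 0, 0, 0, 0]]]}}

```text
time_s: 31.18
tcp_pos: [0.457, -0.2997, 0.0333]
ee_rot: [[0.99, 0.143, 0.0], [0.143, -0.99, -0.0], [-0.0, 0.0, -1.0]]
wrist_force: [0.9, 1.2, -5.0]
gripper_width: 0.112
```

Request:
{"op": "apply_moves", "data": {"steps": [[[0, 0, 0, 1, 0, 0, 0], [0, 0, 0, 1, 0, 0, 0], [0, 0, 0, 0, 0, 0, 0], [0, 0, 0, 0, 0, 0, 0]]]}}

```text
time_s: 31.68
tcp_pos: [0.457, -0.2997, 0.0313]
ee_rot: [[0.99, 0.143, 0.0], [0.143, -0.99, -0.0], [0.0, 0.0, -1.0]]
wrist_force: [0.4, 0.9, -4.6]
gripper_width: 0.111
```

```bash
python3 st.py
```

```text
31.675 pos [ 0.457  -0.2997  0.0313] psi+pi/2-.36 = 1.354 F [ 0.4  0.9 -4.6] M [-0.038  0.107  0.029] g 0.11094308084890535 j [-16.3  26.5 -23.6  -0.  -39.9 114.5]
```

Still hanging; 1 mm at a time now.

Request:
{"op": "apply_moves", "data": {"steps": [[[0, 0, 0, 1, 0, 0, 0], [0, 0, 0, 0, 0, 0, 0], [0, 0, 0, 0, 0, 0, 0]]]}}

```text
time_s: 32.05
tcp_pos: [0.457, -0.2997, 0.0312]
ee_rot: [[0.99, 0.143, 0.0], [0.143, -0.99, -0.0], [0.0, 0.0, -1.0]]
wrist_force: [-2.5, 2.4, 5.7]
gripper_width: 0.113
```

Request:
{"op": "apply_moves", "data": {"steps": [[[0, 0, 0, 1, 0, 0, 0], [0, 0, 0, 0, 0, 0, 0], [0, 0, 0, 0, 0, 0, 0]]]}}

```text
time_s: 32.42
tcp_pos: [0.457, -0.2997, 0.0312]
ee_rot: [[0.99, 0.143, 0.0], [0.143, -0.99, -0.001], [0.0, 0.001, -1.0]]
wrist_force: [-4.1, 3.9, 12.6]
gripper_width: 0.107
```

Request:
{"op": "apply_moves", "data": {"steps": [[[0, 0, 0, 1, 0, 0, 0], [0, 0, 0, 0, 0, 0, 0], [0, 0, 0, 0, 0, 0, 0]]]}}

```text
time_s: 32.8
tcp_pos: [0.4571, -0.2997, 0.0312]
ee_rot: [[0.99, 0.144, 0.0], [0.144, -0.99, -0.001], [0.0, 0.001, -1.0]]
wrist_force: [-6.0, 5.8, 18.2]
gripper_width: 0.111
```

Landed at TCP 0.0312. I'll take the press off, open and rise.

Request:
{"op": "apply_moves", "data": {"steps": [[[0, 0, 0, -2.5, 0, 0, 0], [0, 0, 0, 0, 0, 0, 0], [0.5, 0, 0, 0, 0, 0, 0], [0.5, 0, 0, 0, 0, 0, 0], [0.5, 0, 0, 0, 0, 0, 0], [0.5, 0, 0, 0, 0, 0, 0], [0.5, 0, 0, 0, 0, 0, 0], [0.5, 0, 0, -5, 0, 0, 0], [0.5, 0, 0, -10, 0, 0, 0], [0.5, 0, 0, -20, 0, 0, 0], [0.5, 0, 0, -40, 0, 0, 0], [0.5, 0, 0, -50, 0, 0, 0]]]}}

```text
time_s: 34.3
tcp_pos: [0.4564, -0.2995, 0.157]
ee_rot: [[0.99, 0.143, -0.001], [0.143, -0.99, 0.0], [-0.001, -0.001, -1.0]]
wrist_force: [1.1, -0.6, -1.0]
gripper_width: 0.502
```

Request:
{"op": "apply_moves", "data": {"steps": [[[0.5, 0, 0, -50, 0, 0, 0], [0.5, 0, 0, -30, 0, 0, 0], [0.5, 0, 0, 0, 0, 0, 0], [0.5, 0, 0, 0, 0, 0, 0]]]}}

```text
time_s: 34.8
tcp_pos: [0.4563, -0.2993, 0.2354]
ee_rot: [[0.99, 0.142, -0.001], [0.142, -0.99, 0.001], [-0.001, -0.001, -1.0]]
wrist_force: [-0.2, -0.1, 0.2]
gripper_width: 0.499
```

```bash
python3 st.py;  python3 - <<'E'
from h import *
from station import *
p=capture("scene");cv2.imwrite("pics/s8.png",cv2.resize(p["color"][120:300,140:480,::-1],(800,424),interpolation=cv2.INTER_CUBIC))
t=capture("top")
a=cv2.imread("pics/top0.png")
for n in["pan","pipe_ring","pipe_offcut","wire_brush","magnet_square","paste_tin","weld_coupon","screen"]:
    m=masks_of(p,n);print(n,[(round(x["confidence"],2),x["box"]) for x in m[:2]])
E
```

```text
34.8 pos [ 0.4563 -0.2993  0.2354] psi+pi/2-.36 = 1.3537 F [-0.2 -0.1  0.2] M [-0.123  0.164  0.012] g 0.49932183744288255 j [-16.3  13.6  -9.1  -0.  -67.3 114.5]
pan [(0.8, [198.1, 164.9, 79.1, 65.8])]
pipe_ring [(0.58, [416.3, 200.1, 21.7, 20.2]), (0.24, [197.1, 164.7, 78.6, 70.1])]
pipe_offcut [(0.9, [253.5, 248.5, 29.3, 36.9])]
wire_brush [(0.68, [131.8, 168.3, 36.0, 52.7])]
magnet_square [(0.28, [342.9, 179.2, 16.4, 16.8])]
paste_tin [(0.97, [297.8, 168.5, 16.2, 19.9])]
weld_coupon [(0.76, [455.2, 199.6, 38.5, 37.8])]
screen [(0.82, [214.8, 177.1, 46.1, 39.4])]
```

View pics/s8.png

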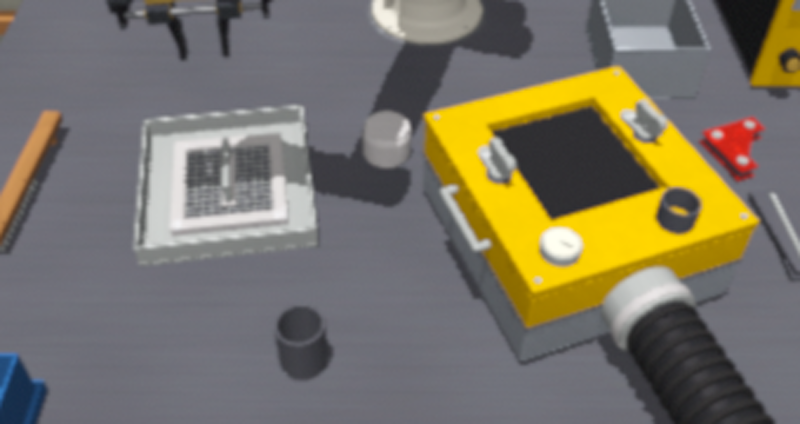

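The screen lies flat and handle up in the pan at (228,182). The latch at (497,160) is turned aside, the well is empty, the bystanders are in place and the gripper is clear. Handing in.

```bash
python3 -c "
from station import *
print(r.finish_job())"
```

```text
the job is handed in; nothing more can be done
None
```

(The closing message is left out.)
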